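# Find the high spot of a cake turntable

## Task

The cake turntable no longer runs true. Gently press the gauge's tipped-up pointer arm down until it is fully home on its stop, level and aiming at the turntable's rim; then turn the turntable slowly by its knob, feel where the rim rubs hardest on the pointer, and leave it standing there, let go, with its highest spot right at the pointer and the pointer still home. Do not disturb the other things on the worktop.

Things in the scene. Friction and masses are not known exactly. Their poses are not given: they have to be found in the camera images.
- stand: dark cast foot of the turntable, fixed; origin on the worktop on the turntable's upright axis, z up. A low bar (50 mm wide, 10 mm high) runs along its own +y to a metal post, 0.157 m from that axis, which carries the pointer arm on a level pivot pin 62 mm up. A dark pillar under the arm is its stop; the shaker stands on the stand's -x side, the jar near the post on the +x side
- platter: round metal turntable, 180 mm across, flat top 74 mm above the worktop; turns endlessly either way about the stand's axis with slight friction (about 0.6 N at the knob) and stays where it is left. Origin on that axis at worktop height; its own -x axis points to the knob's centre line, 48 mm from the axis
- rim_point (a point): point of the true rim that the pointer faces when home (fixed to the stand, 90 mm from the turntable's axis, 62 mm up). The turntable's steel rim band has one smooth 4 mm bulge about 28 degrees long, the high spot, and one lesser rise of 1.6 mm, at unknown places on the rim. The pointer clears the true rim by 1 mm: it touches only the two rises, the high spot within about 12 degrees of its crest
- knob_center (a point): centre of the black spinner knob on the turntable, upright, 19 mm thick, 39 mm tall, its centre 108 mm above the worktop; its foot is 15 mm above the turntable's top. It spins freely on a thin stem, so the gripper can hold it and crank round without turning itself. Passing the high spot takes up to about 6 N more at the knob, most just before the crest; the lesser rise under 2 N
- pointer_arm: short dark arm, 14 mm wide, 9 mm thick, hinged on the post about a level pin; origin on the pin, 62 mm above the worktop; its x axis points along the arm to the tip. Home (down on its stop) the arm is level and points straight at the turntable's axis, along the stand's -y. At the start it is tipped up 0.2 to 0.45 rad; it is stiff, needs 2 to 4 N pressed down on its free half, and stays where it is left
- pad (a point): middle of the top of the round black thumb pad (20 mm across) on the arm, 46 mm from the pin along the arm and 14 mm above its centre line; with the arm home it is 76 mm above the worktop, just above the turntable's top, and 21 mm outside the true rim. It is sprung (gives 1 mm per 2.5 N, at most 5.5 mm). Pressing down on it, following its arc about the pin, brings the arm home
- tip (a point): end of the round-nosed steel pointer tip, 66 mm from the pin along the arm (given as if not pushed back). The tip is sprung and gives way along the arm: 3 mm at about 11 N when the crest of the high spot is at it, under 1 mm and 3 N at the lesser rise
- mug: white mug, bystander, 95 mm tall
- flat_tin: low round food tin, bystander, 86 mm across and 40 mm tall, near the turntable
- spice_jar: small square glass jar with a cap, bystander, 42 mm wide and 96 mm tall, behind the pointer
- shaker: small salt shaker, bystander, 44 mm wide and 90 mm tall
- scoop: steel measuring scoop lying flat, bystander, 108 mm long

How it is judged:
By the outcome, as a careful person would: the job done as asked, in the order asked, and still so for the second after the job is handed in, with the robot touching nothing.
It also fails if it takes over 72 s, if anything falls off the work surface, if the arm or the gripper's body presses on something with over 40 N, if the wrist force passes 120 N, or if a joint passes its speed limit or range.

## Robot

A 6-joint arm with a two-finger parallel gripper is mounted at the origin on a cart in front of the work surface, level with it; the furniture and walls round the work are solid. World frame = base frame: x ahead of the robot, y to its left, z up, the work surface at z = 0. Lengths are in m, angles in degrees, forces in N, time in s.
With the tool pointing down it reaches from about 0.375 to 0.9 m from the base axis. Payload 3.1 kg.
Tool frame: the origin (TCP) lies at the very end of the fingers, on their centre line; the grasp point (between the pads) lies 19 mm behind it; z points along the fingers, y is the line along which they close (so a half turn about z gives the same grasp; the last joint's range is limited). The gripper opens to 85 mm and grips with 20 to 120 N. Pads are 22 mm wide; open, the fingers measure 114 mm over their backs; the gripper's body (76 mm by 85 mm) begins 54 mm behind the grasp point. The pads swing forward as they close: fully open they stand 13 mm farther back than shut.
Start: joints at [-75.201, 30.224, 82.088, -0, 67.689, -10.227], TCP at [0.264, -0.566, 0.231] pointing down, gripper open.
Joint ranges: [-176.69, 176.69], [-43.24, 126.21], [12.49, 139.97], [-82, 262], [0, 151.66], [-163.58, 163.58]. Speed limits (degrees/s): [159.86, 159.86, 180, 180, 180, 180].

## Interface

Orientations are given as [roll, pitch, yaw] about the fixed x, y, z axes, in that order (R = Rz(yaw) Ry(pitch) Rx(roll)).
In Python, from workcell import arm gives the robot as it stands. Calls block until the motion is done:
- arm.move_pose(position, orientation): joint-space move of the TCP to a pose.
- arm.servo_line(position, rotation=None, rate=0.15, max_force=None): straight line of the TCP; rotation=None keeps the orientation; rate is the mean speed in m/s. With max_force (N) it stops when the force on the tool has changed by that much, and returns True; else False.
- arm.goto_joints(angles): joint-space move.
- arm.ungrasp() and arm.grasp(grasp_force=None): open the fingers fully, or close them until they stop; grasp_force is the grip in N (None keeps the last).
- arm.pause(seconds).
- arm.solve_ik(position, orientation): joint angles nearest the present ones, or None.
- arm.get_image(name): name is "scene" or "top" or "wrist"; returns a dict with "pixels" (400x640x3 uint8, blue, green, red), "fovy" (degrees; the focal length in pixels is half the picture's height over the tangent of half this angle, whatever the lens; pixels are square), "cx", "cy" (the principal point, pixels), "R" (3x3) and "t" (3): a world point X has camera coordinates R X + t; the wrist camera has in their place "T_tool_cam" (4x4, takes a point from camera to tool coordinates, whose origin is the TCP and whose axes are the flange's). Camera axes: x right, y down, z forward; pixel columns grow to the right and rows downward; lengths in m; the calibration is good to about 2 mm. The wrist camera is an equidistant fisheye: a pixel r from the principal point sees the ray r / f radians off the axis. A picture is of the moment at which its call begins: read the wrist's pose just before it. There is no depth.
A pose or a line that the arm cannot do raises arm.IKError and nothing moves.
- arm.close_job(): hands the job in; it is judged then, once.
Readings, each from a call of its own:
- arm.current_t(): time.
- arm.current_q(): joint angles.
- arm.current_qvel(): joint speeds.
- arm.current_joint_torque(): joint torques, N m.
- arm.current_tcp_pos(): TCP position.
- arm.current_tcp_rot(): TCP orientation.
- arm.current_wrist_force(): force on the tool from outside, world axes, zero at the start.
- arm.current_moment(): the same for the moment, N m.
- arm.current_finger_gap(): finger opening in m.
- arm.current_gripper_force(): force on a finger pad.
Only numpy, scipy, OpenCV 4.12 (cv2) and the standard library are available. Lean on these libraries where they do the work, as an engineer would, in place of code of your own. Each camera call takes 0.05 s, during which the arm holds its last target. There are 200 camera calls.

## Working session

There is one attempt and no reset: what is moved stays moved. The work goes in short steps, each a Python script; the robot and the scene stay as the last script left them, time stands still between calls to the robot, and variables do not carry over. Pictures are saved under pics/ and viewed, at most 10 in all, crops included, and the job is handed in when it is done.

```bash
mkdir -p pics; ls; python3 - <<'E'
from workcell import arm
import cv2,numpy as np
for n in("scene","top","wrist"):
    d=arm.get_image(n); cv2.imwrite(f"pics/{n}0.png",d["pixels"])
    print(n,d["fovy"],d["cx"],d["cy"]); 
    print(np.round(d["R"],4).tolist(),d["t"]) if "R" in d else print(d["T_tool_cam"])
print(arm.current_t(),arm.current_tcp_rot(),arm.current_wrist_force())
E
```

```text
pics
scene 43.01520764304625 322.9104856157414 197.46596902538474
[[0.8424, -0.5389, -0.0021], [-0.3157, -0.4903, -0.8124], [0.4367, 0.685, -0.5831]] [-0.46590912  0.22134851  1.39661155]
top 46.27327487287618 314.79960718066025 207.35017895835264
[[-0.0091, -1.0, 0.0003], [-0.9904, 0.009, -0.1377], [0.1377, -0.0015, -0.9905]] [-0.04833746  0.51156402  1.30374061]
wrist 65.70646984690485 315.74801438339836 195.75171288850112
[[-2.19665880e-03 -9.65626187e-01 -2.59925455e-01  6.51454204e-02]
 [ 9.99997322e-01 -1.93194635e-03 -1.27388421e-03 -6.58921277e-05]
 [ 7.27933915e-04 -2.59927557e-01  9.65627845e-01 -1.42616537e-01]
 [ 0.00000000e+00  0.00000000e+00  0.00000000e+00  1.00000000e+00]]
0.15 [-1.79905633e+02 -1.71217164e-02  2.50266453e+01] [-0.40090974 -0.33553711 -0.03741859]
```

View pics/scene0.png

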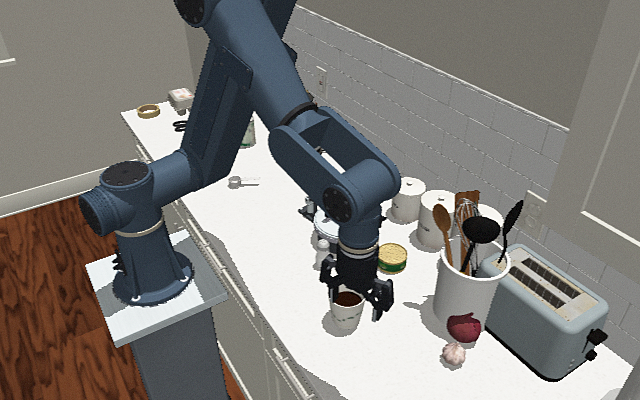

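View pics/top0.png

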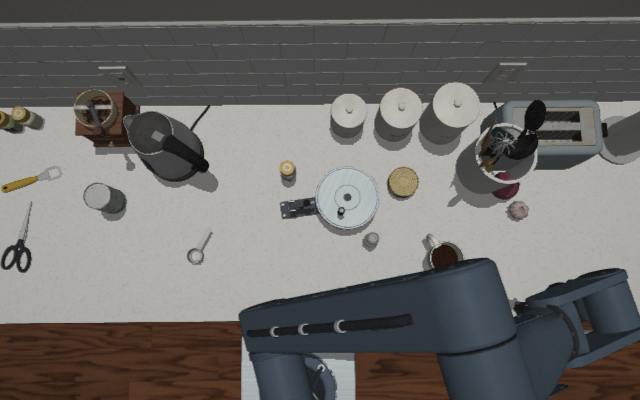

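The top view shows the turntable at about (347,197), the knob at (341,211), the gauge to its left at x 283–318, the jar at (288,170) and the shaker at (372,240). I'll zoom in.

```bash
cat > h.py <<'E'
import numpy as np,cv2
from workcell import arm
def ray(d,u,v):
    f=200/np.tan(np.radians(d["fovy"]/2)); p=np.array([u-d["cx"],v-d["cy"]])
    if "R" in d: 
        R=np.array(d["R"]);t=np.array(d["t"]); return -R.T@t, R.T@np.array([p[0]/f,p[1]/f,1])
    r=np.hypot(*p);a=r/f
    c=np.array([*(p/r*np.sin(a)),np.cos(a)]) if r else np.array([0,0,1.])
    T=d["W"]@np.array(d["T_tool_cam"]); return T[:3,3],T[:3,:3]@c
def onz(d,u,v,z):
    o,r=ray(d,u,v); return o+r*(z-o[2])/r[2]
def proj(d,X):
    f=200/np.tan(np.radians(d["fovy"]/2))
    if "R" in d: c=np.array(d["R"])@X+np.array(d["t"]); return np.array([d["cx"],d["cy"]])+f*c[:2]/c[2]
    T=np.linalg.inv(d["W"]@np.array(d["T_tool_cam"])); c=T[:3,:3]@X+T[:3,3]
    n=np.hypot(c[0],c[1]); return np.array([d["cx"],d["cy"]])+f*np.arctan2(n,c[2])*c[:2]/n
def shot(n):
    from scipy.spatial.transform import Rotation as Ro
    W=np.eye(4);W[:3,3]=arm.current_tcp_pos();W[:3,:3]=Ro.from_euler("xyz",arm.current_tcp_rot(),degrees=True).as_matrix()
    d=dict(arm.get_image(n));d["W"]=W;return d
E
python3 - <<'E'
from h import *
d=shot("top");im=d["pixels"]
c=cv2.resize(im[140:260,265:425],None,fx=5,fy=5,interpolation=cv2.INTER_CUBIC);cv2.imwrite("pics/c1.png",c)
for n,u,v,z in(("center",347,197,.074),("knob",341,211,.127),("post",285,209,.06),("jar",288,165,.096),("shaker",372,235,.09),("tin",403,181,.04),("mug",444,258,.095)): print(n,onz(d,u,v,z).round(4))
E
```

```text
center [ 0.534  -0.1429  0.074 ]
knob [ 0.4879 -0.1225  0.127 ]
post [0.5038 0.0307 0.06  ]
jar [0.6216 0.0201 0.096 ]
shaker [ 0.4261 -0.2078  0.09  ]
tin [ 0.5846 -0.3071  0.04  ]
mug [ 0.362  -0.3995  0.095 ]
```

View pics/c1.png

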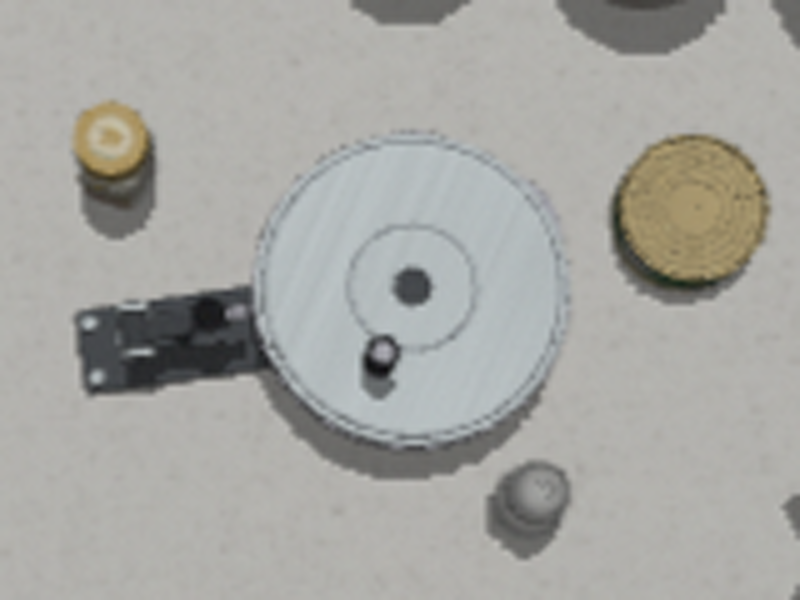

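The zoomed crop shows the disc centre at about (412,288), the raised pad at about (209,313) and the knob top at (382,345). Next is a closer look with the wrist camera.

```bash
python3 - <<'E'
from h import *
for y in(0,90,-90,25): print(y,np.round(arm.solve_ik([.5,-.07,.2],[180,0,y]),0) if arm.solve_ik([.5,-.07,.2],[180,0,y]) is not None else None)
arm.move_pose([.43,-.09,.25],[180,0,0])
d=shot("wrist");cv2.imwrite("pics/w1.png",d["pixels"]);import pickle;pickle.dump(d,open("w1.pkl","wb"))
print(arm.current_t())
E
```

```text
0 [-21.  24. 101.  -0.  55.  69.]
90 [-21.  24. 101.   0.  55. -21.]
-90 [-21.  24. 101.  -0.  55. 159.]
25 [-21.  24. 101.  -0.  55.  44.]
2.0833
```

View pics/w1.png

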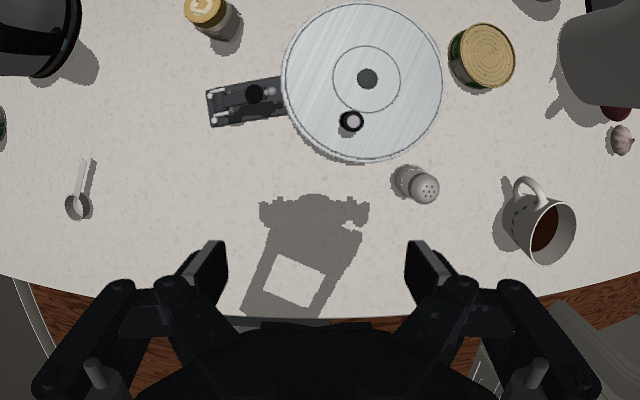

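The platter centre is at (367,78), the knob top at about (352,121), the pad at about (254,94) and the bar's end at about x 208. I'll enlarge this view and check it against the calibration.

```bash
python3 - <<'E'
from h import *;import pickle
d=pickle.load(open("w1.pkl","rb"));im=d["pixels"]
c=cv2.resize(im[60:140,195:355],None,fx=5,fy=5,interpolation=cv2.INTER_CUBIC);c=cv2.convertScaleAbs(c,alpha=1.6,beta=15)
C=onz(d,367,78,.074);t=shot("top");Ct=onz(t,347.4,197.5,.074);print("C",C,Ct)
for n,u,v,z in(("knob",351.5,121,.127),("pad",254,94,.09)): print(n,onz(d,u,v,z).round(4), np.linalg.norm(onz(d,u,v,z)[:2]-C[:2]))
print("knob top",onz(t,341.2,210.6,.127),"pad top",onz(t,306.8,202.6,.09))
# rim fit at z .074
g=cv2.cvtColor(im,cv2.COLOR_BGR2GRAY)
for a in range(0,360,20):
    p=proj(d,np.array([C[0]+.09*np.cos(np.radians(a)),C[1]+.09*np.sin(np.radians(a)),.072])); 
    q=tuple(np.int32((p-[195,60])*5)); cv2.circle(c,q,2,(0,0,255),-1)
cv2.imwrite("pics/c2.png",c)
E
```

```text
C [ 0.53417789 -0.14331541  0.074     ] [ 0.53261731 -0.14400259  0.074     ]
knob [ 0.4901 -0.1214  0.127 ] 0.04922918158350911
pad [ 0.517  -0.0308  0.09  ] 0.11385549162971448
knob top [ 0.4889989  -0.12301573  0.127     ] pad top [ 0.5168856 -0.0310503  0.09     ]
```

View pics/c2.png

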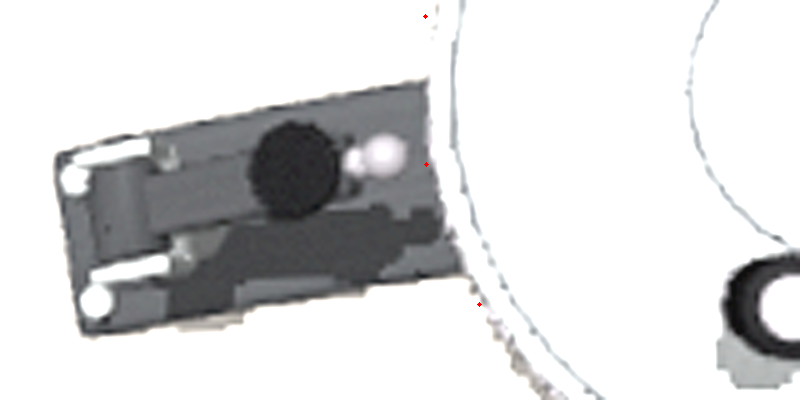

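The crop shows the pad at (295,170), the tip ball at about (382,155) and the bar corners at (55,155) and (80,335). I'll fit the stand pose and tilt by least squares.

```bash
python3 - <<'E'
from h import *;import pickle
from scipy.optimize import least_squares
d=pickle.load(open("w1.pkl","rb"));t=shot("top")
def S(p,x,y,z): c,s=np.cos(p[2]),np.sin(p[2]); return np.array([p[0]+c*x-s*y,p[1]+s*x+c*y,z])
def A(p,l,h): c,s=np.cos(p[3]),np.sin(p[3]); return S(p,0,.157-(l*c-h*s),.062+l*s+h*c)
def K(p): return S([p[0],p[1],p[4]],-.048,0,.1275)
def E(p): return [(d,S(p,0,0,.074),(367,78)),(t,S(p,0,0,.074),(347.4,197.5)),(d,A(p,.046,.014),(254,94)),(t,A(p,.046,.014),(306.8,202.6)),(d,A(p,.063,0),(271.2,91.2)),(d,K(p),(352,121)),(t,K(p),(341.4,210.6))]
f=lambda p:np.concatenate([(proj(k,X)-u) for k,X,u in E(p)])
r=least_squares(f,[.534,-.143,.147,.3,.5],loss="soft_l1");p=r.x
print(p.round(4),np.degrees(p[2:]),r.fun.reshape(-1,2).round(1))
for u,v in((206,91),(211,127),(281,76),(288,115)): print(onz(d,u,v,.01).round(4))
print("pad",A(p,.046,.014),"pin",S(p,0,.157,.062),"knob",K(p))
pickle.dump(p,open("p.pkl","wb"))
E
```

```text
[ 0.5335 -0.1429  0.1401  0.2059 -0.4503] [  8.02776446  11.79746591 -25.7978986 ] [[-0.4  0.6]
 [-0.4 -0.3]
 [-0.5 -0. ]
 [-0.6  0.1]
 [ 2.8  0. ]
 [ 0.3 -0.2]
 [-0.6 -0.5]]
[0.5306 0.0481 0.01  ]
[0.4838 0.0426 0.01  ]
[ 0.544  -0.0487  0.01  ]
[ 0.4952 -0.0569  0.01  ]
pad [ 0.51746556 -0.02922879  0.0851091 ] pin [0.51157696 0.01252398 0.062     ] knob [ 0.49028641 -0.12204799  0.1275    ]
```

```bash
python3 - <<'E'
from h import *;import pickle
p=pickle.load(open("p.pkl","rb"));yaw=7.8;c,s=np.cos(np.radians(yaw)),np.sin(np.radians(yaw))
def S(x,y,z): return np.array([p[0]+c*x-s*y,p[1]+s*x+c*y,z])
def P(t,dz=0): return S(0,.157-(.046*np.cos(t)-.014*np.sin(t)),.062+.046*np.sin(t)+.014*np.cos(t)+dz)
arm.move_pose(P(.25,.055),[180,0,90+yaw]); arm.grasp(20)
arm.servo_line(P(.25,.03),rate=.1)
F0=np.array(arm.current_wrist_force());print(F0,arm.current_t(),arm.current_finger_gap())
r=arm.servo_line(P(.25,-.012),rate=.02,max_force=1.2);q=np.array(arm.current_tcp_pos());print(r,q,np.array(arm.current_wrist_force())-F0)
# tilt consistent with contact height
ts=np.linspace(0,.45,451);t0=ts[np.argmin([abs(P(t)[2]-q[2]) for t in ts])];print("tilt",t0)
for t in np.linspace(t0,0,8)[1:]:
    arm.servo_line(P(t,-.001),rate=.02);f=np.array(arm.current_wrist_force())-F0;print(round(t,3),arm.current_tcp_pos()[2],f.round(2))
for dz in np.arange(-.0015,-.0051,-.0005):
    if f[2]>9: break
    arm.servo_line(P(0,dz),rate=.01);arm.pause(.1);f=np.array(arm.current_wrist_force())-F0;print(dz,arm.current_tcp_pos()[2],f.round(2))
print(arm.current_t())
E
```

```text
[ 0.61567796 -0.24305264 -0.44482418] 4.7083 -0.00031709257387751175
True [ 0.51754308 -0.02817583  0.08695593] [0.03595795 0.59105597 1.35068838]
tilt 0.25
0.214 0.0843078186715866 [-1.44 -0.06  0.88]
0.179 0.08281475425914368 [-0.71  0.02  1.71]
0.143 0.08127513905545733 [-0.88  0.1   1.42]
0.107 0.07973534114593783 [-0.98  0.32  0.47]
0.071 0.07816120164294323 [-0.58  0.77  0.78]
0.036 0.0765566044785801 [0.01 0.56 0.78]
0.0 0.07521321364872649 [-0.11  1.65  3.61]
-0.0015 0.07465935336963411 [-0.55  1.9   5.29]
-0.002 0.07423379068645952 [-0.53  2.41  6.86]
-0.0025 0.0738547305770689 [-1.37  2.87  7.31]
-0.003 0.07349130701885537 [-1.04  2.89  8.94]
-0.0035 0.07308678517403079 [-2.29  1.51  9.55]
9.625
```

```bash
python3 - <<'E'
from h import *;import pickle
q=np.array(arm.current_tcp_pos());arm.servo_line(q+[0,0,.06],rate=.1)
p=pickle.load(open("p.pkl","rb"));yaw=7.8
k=[.4903,-.122,.17];arm.move_pose(k,[180,0,90+yaw])
d=shot("wrist");pickle.dump(d,open("w2.pkl","wb"));im=d["pixels"]
c=np.cos(np.radians(yaw));s=np.sin(np.radians(yaw))
def S(x,y,z): return np.array([p[0]+c*x-s*y,p[1]+s*x+c*y,z])
v=cv2.resize(im,(800,500))
for X in(S(0,.111,.076),S(0,.091,.062),S(0,.157,.062),S(0,0,.074)): 
    u=proj(d,X);print(u.round(1));cv2.circle(v,tuple(np.int32(u*1.25)),2,(0,0,255),-1)
cv2.imwrite("pics/w2.png",v);print(arm.current_t())
arm.ungrasp()
E
```

```text
[369.8  90.2]
[366.7 116. ]
[366.4  36.7]
[365.8 228. ]
10.9167
```

View pics/w2.png

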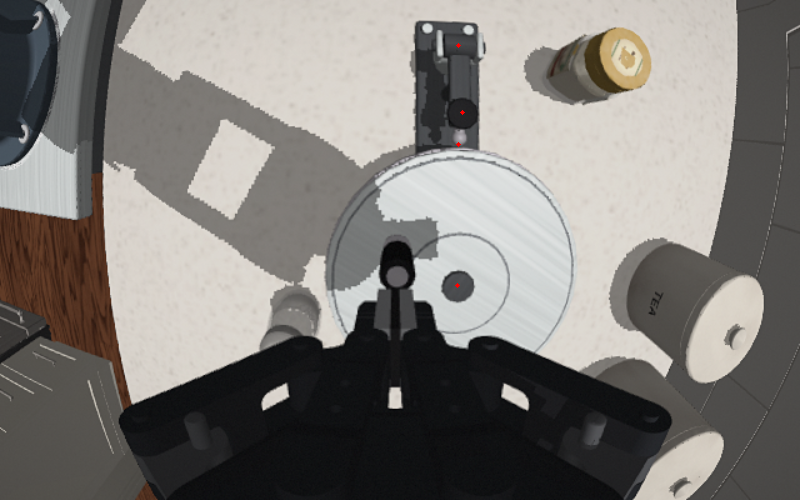

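The pad and tip match their predicted home points at (462,112) and (459,145), so the arm is home. Next I grasp the knob and scan a full turn.

```bash
cat > crank.py <<'E'
from h import *;import pickle
C=np.array([.5335,-.1431]);Z=.090
def rd(n=4):
    a=[]
    for _ in range(n): a.append(arm.current_wrist_force());arm.pause(.01)
    return np.mean(a,0)
def step(th,st,rate=.03):
    "move knob to world angle th (deg); st=dict(off=xy grip offset, F0)"
    e=np.array([np.cos(np.radians(th)),np.sin(np.radians(th))])
    arm.servo_line([*(C+.048*e+st["off"]),Z],rate=rate)
    f=rd()-st["F0"];fr=f[:2]@e;ft=f[1]*e[0]-f[0]*e[1]
    st["off"]=st["off"]+e*np.clip(fr*4e-5,-3e-4,3e-4)   # yield to the radial force
    st["th"]=th;return ft,fr,f[2]
def save(st): pickle.dump(st,open("st.pkl","wb"))
def load(): return pickle.load(open("st.pkl","rb"))
E
python3 - <<'E'
from crank import *
w=pickle.load(open("w2.pkl","rb"));print("knob px",proj(w,np.array([.4903,-.122,.1275])),"seen ~(317.6,220)")
arm.servo_line([.4903,-.122,Z],rate=.08,max_force=6)
F0=rd(8);arm.grasp(25);q=np.array(arm.current_tcp_pos());f=rd()-F0
print(q,arm.current_finger_gap(),f,arm.current_t())
th=np.degrees(np.arctan2(q[1]-C[1],q[0]-C[0]));st=dict(F0=F0,th=th)
e=np.array([np.cos(np.radians(th)),np.sin(np.radians(th))]);st["off"]=q[:2]-C-.048*e
print(th,st["off"]);L=[]
for i in range(6): 
    th+=4;L.append((th,*step(th,st)))
print(np.round(L,2).tolist(),st["off"],arm.current_finger_gap(),arm.current_t());save(st)
E
```

```text
knob px [317.80414993 219.49249636] seen ~(317.6,220)
[ 0.49060268 -0.12209948  0.0901833 ] 0.018306941429721522 [-0.02150447  0.25923011  1.95706665] 13.5667
153.91578977155436 [ 0.00021382 -0.00010468]
[[157.92, 0.13, 1.06, 3.06], [161.92, 0.2, 0.21, 4.16], [165.92, -0.27, -0.08, 3.79], [169.92, 0.2, 0.03, 5.11], [173.92, 0.08, -0.96, 5.05], [177.92, -0.08, -1.15, 5.06]] [ 2.52441277e-04 -9.23935130e-05] 0.018119936107545986 15.3167
```

```bash
python3 - <<'E'
from crank import *
st=load();th=st["th"];L=[];hit=None
while th<154+360:
    th+=4;L.append((th,*step(th,st,.04)))
    if hit is None and L[-1][1]<-3.2: hit=th
    if hit and th>hit+20: break
for l in L: print(*np.round(l,1),end=" | ")
print(st["off"],arm.current_finger_gap(),arm.current_t(),arm.current_tcp_pos());save(st)
E
```

```text
181.9 -0.0 -1.5 5.6 | 185.9 -0.1 -2.1 5.6 | 189.9 -0.4 -1.9 5.7 | 193.9 -0.1 -2.1 5.9 | 197.9 0.1 -2.5 5.9 | 201.9 -0.1 -2.2 6.2 | 205.9 -0.3 -2.5 6.0 | 209.9 0.1 -1.7 6.9 | 213.9 0.5 -1.8 6.0 | 217.9 0.4 -1.5 6.7 | 221.9 0.4 -1.3 6.4 | 225.9 0.1 -0.8 7.0 | 229.9 -0.0 -1.3 6.9 | 233.9 0.1 -1.2 7.3 | 237.9 0.5 -0.8 7.2 | 241.9 -0.2 -0.6 6.8 | 245.9 0.8 -0.8 7.0 | 249.9 -0.4 -0.4 7.7 | 253.9 -0.6 -0.1 8.0 | 257.9 -0.5 0.4 7.9 | 261.9 0.4 -0.2 7.0 | 265.9 0.4 -0.2 6.9 | 269.9 -0.0 0.1 6.9 | 273.9 0.3 0.0 7.1 | 277.9 0.7 0.3 6.7 | 281.9 0.6 0.3 7.1 | 285.9 -0.1 -0.0 7.4 | 289.9 0.1 -0.5 6.8 | 293.9 0.5 -0.1 6.7 | 297.9 0.2 0.2 6.7 | 301.9 -0.2 0.4 6.8 | 305.9 -1.7 0.6 8.0 | 309.9 -2.3 0.3 7.3 | 313.9 -2.6 0.1 7.3 | 317.9 -1.2 0.2 7.0 | 321.9 0.5 -0.1 6.8 | 325.9 0.6 0.1 6.9 | 329.9 0.9 0.4 7.3 | 333.9 0.8 0.0 7.0 | 337.9 0.6 0.1 6.7 | 341.9 0.7 0.4 6.8 | 345.9 0.5 0.4 7.1 | 349.9 1.0 0.2 7.1 | 353.9 0.9 0.3 7.1 | 357.9 1.2 0.4 6.8 | 361.9 1.2 0.7 6.8 | 365.9 1.2 0.5 6.5 | 369.9 1.3 0.7 6.8 | 373.9 0.7 0.5 6.8 | 377.9 1.2 0.6 7.2 | 381.9 1.3 0.3 7.4 | 385.9 1.2 0.2 7.9 | 389.9 1.5 0.6 7.7 | 393.9 1.1 0.1 7.9 | 397.9 1.1 0.1 8.6 | 401.9 1.4 0.4 8.7 | 405.9 1.7 0.1 9.1 | 409.9 1.7 -0.6 9.4 | 413.9 1.9 -0.9 9.2 | 417.9 0.9 -0.2 9.3 | 421.9 1.7 -0.3 9.0 | 425.9 1.5 0.1 9.1 | 429.9 1.7 -0.1 9.5 | 433.9 1.4 -0.2 10.0 | 437.9 1.4 -0.5 10.2 | 441.9 1.5 -0.2 9.6 | 445.9 1.4 -0.2 9.8 | 449.9 1.0 -0.2 9.6 | 453.9 1.4 -0.1 9.4 | 457.9 0.6 -0.3 9.1 | 461.9 0.8 -0.5 9.2 | 465.9 0.9 0.0 9.6 | 469.9 0.4 -0.1 9.1 | 473.9 0.6 -0.4 8.6 | 477.9 0.6 -0.2 9.3 | 481.9 0.2 0.1 9.3 | 485.9 0.6 0.3 8.9 | 489.9 0.3 -0.1 9.1 | 493.9 0.1 -0.7 9.1 | 497.9 0.1 0.0 8.5 | 501.9 0.2 -0.4 8.9 | 505.9 0.4 -0.1 8.8 | 509.9 0.3 -0.7 8.9 | 513.9 0.1 -0.7 8.5 | 517.9 0.1 -0.1 8.7 | [0.00150125 0.00014416] 0.018506706846337182 39.4 [ 0.48951728 -0.12454952  0.09009774]
```

One strong rise at about 304–318° and a lesser one near 254°. A slow two-way pass over the strong one should locate its crest.

```bash
python3 - <<'E'
from crank import *
st=load();th=st["th"]
def ang():
    q=np.array(arm.current_tcp_pos())[:2]-C-st["off"];return np.degrees(np.arctan2(q[1],q[0]))%360
while th<657: th=min(th+10,658);step(th,st,.1)
print(arm.current_t());R={}
for n,seq in(("f",np.arange(660,697,2)),("b",np.arange(694,657,-2))):
    R[n]=[]
    for th in seq: ft,fr,fz=step(th,st,.04);R[n].append((ang(),ft,fr,fz))
    print(n);print(*[tuple(np.round(r,1).tolist()) for r in R[n]])
pickle.dump(R,open("R.pkl","wb"));print(st["off"],arm.current_finger_gap(),arm.current_t());save(st)
E
```

```text
43.3667
f
(299.0, -0.8, 0.1, 9.6) (300.4, -2.2, 0.8, 9.1) (301.7, -3.8, 1.2, 9.9) (303.5, -4.8, 0.2, 10.1) (304.8, -7.0, 1.1, 10.4) (307.0, -5.6, 0.6, 10.6) (308.9, -5.9, 0.4, 10.3) (310.9, -6.7, 0.7, 10.5) (313.7, -4.9, 0.1, 9.4) (316.2, -3.8, 0.5, 9.3) (318.8, -2.1, -0.7, 9.1) (321.3, -1.6, -0.3, 9.2) (323.9, 0.9, -0.1, 8.7) (326.2, 0.3, -0.1, 8.5) (328.3, 1.3, 0.4, 8.9) (330.4, 0.6, -0.4, 9.0) (332.5, 0.8, 0.1, 8.5) (334.5, 1.0, -0.3, 8.7) (336.6, 0.9, 0.2, 8.4)
b
(334.0, -0.3, 0.0, 8.6) (331.9, -0.2, 0.1, 8.5) (329.8, -0.3, -0.2, 8.2) (327.8, -0.8, -0.1, 8.9) (325.7, -0.5, -0.0, 9.2) (323.7, -1.0, -0.3, 8.3) (322.3, 1.3, 0.1, 8.3) (320.9, 2.2, 0.0, 8.1) (319.5, 4.6, -0.0, 7.9) (318.0, 5.9, -0.7, 8.0) (316.0, 5.1, -0.5, 7.2) (314.3, 6.6, -0.5, 7.3) (311.8, 5.1, -0.9, 7.1) (310.0, 5.8, -0.8, 7.1) (307.5, 4.9, -0.6, 7.7) (305.1, 4.0, -0.9, 8.0) (302.6, 2.7, -0.2, 7.6) (299.7, 1.0, 0.3, 8.6) (297.0, -0.5, 0.1, 8.7)
[0.00163025 0.00020428] 0.018512125190914122 54.1333
```

The force sums from both directions cancel at about 311.5°. The contact window, 298–323°, has its middle at about 311°. I'll go there, let go and look.

```bash
python3 - <<'E'
from crank import *
st=load();T=311.6
def ang():
    q=np.array(arm.current_tcp_pos())[:2]-C-st["off"];return np.degrees(np.arctan2(q[1],q[0]))%360
for th in(664,668,672): step(th,st,.04)
for _ in range(3):
    a=ang()
    if abs(a-T)<.4: break
    th+=np.clip(T-a,-2,2.5);f=step(th,st,.03);print(th,ang(),np.round(f,1))
arm.pause(.2);a0=ang();f=rd()-st["F0"];print("before",a0,f,arm.current_t())
arm.ungrasp();q=np.array(arm.current_tcp_pos())
arm.servo_line(q+[0,0,.085],rate=.12)
arm.move_pose([q[0]-.08,q[1]-.03,.2],[180,0,97.8])
d=shot("wrist");t=shot("top");pickle.dump((d,t),open("w3.pkl","wb"));print(arm.current_t())
cv2.imwrite("pics/w3.png",d["pixels"]);cv2.imwrite("pics/t3.png",cv2.resize(t["pixels"][140:260,265:425],None,fx=5,fy=5,interpolation=cv2.INTER_CUBIC))
e=np.array([np.cos(np.radians(T)),np.sin(np.radians(T))]);K=np.array([*(C+.048*e),.1275]);print(proj(d,K),(proj(t,K)-[265,140])*5)
E
```

```text
673.6696852505502 311.0404110628085 [-5.5  0.8  9.9]
674.2292741877417 311.1594268331738 [-6.7  0.5 10.2]
674.6698473545679 311.2281976592984 [-7.4  0.5 10.2]
before 311.23392571078006 [-5.12119657 -6.02480647 10.16238301] 56.0917
58.1583
[425.03974988 183.0042025 ] [482.9754864  210.81838499]
```

View pics/w3.png

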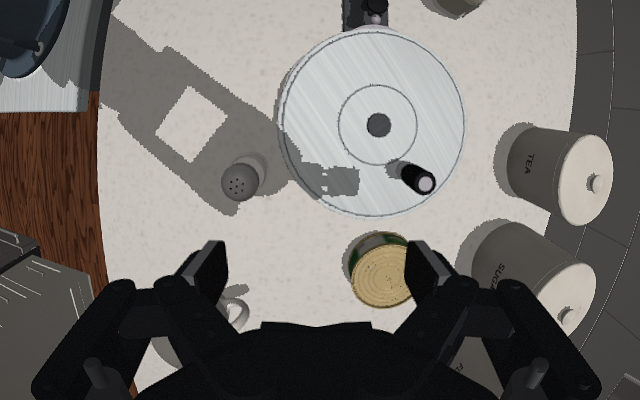

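View pics/t3.png

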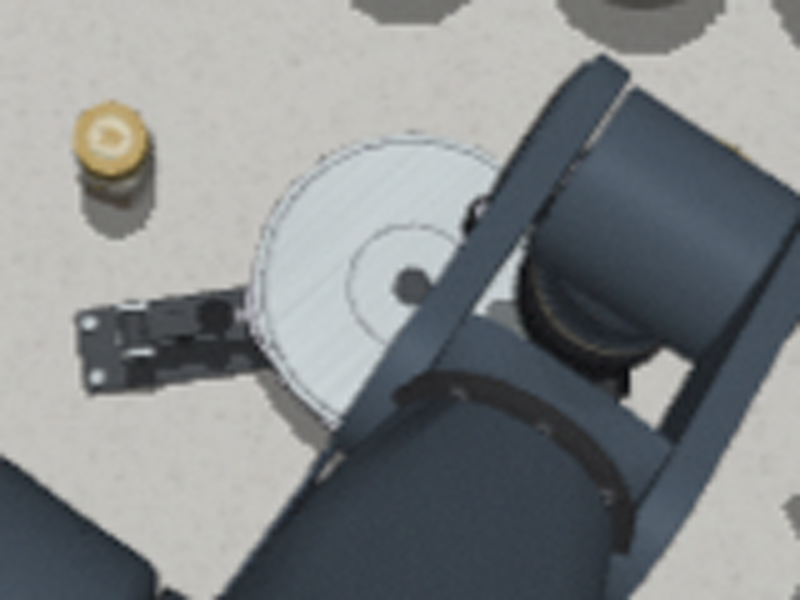

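The knob is at (426,183), against a predicted (425,183), and the pointer is still home. The rim irregularity in the first top crop, near (565,200), lies at about −60°. Scaled to the knob angle, the felt crest predicts −59°, so the two agree.

```bash
python3 -c "
from workcell import arm
print(arm.close_job(),arm.current_t())"
```

```text
the job is handed in; nothing more can be done
the job is handed in; nothing more can be done
```

The job is handed in at about 58 s: the pointer arm is home on its stop, and the turntable is let go with its high spot at the pointer to within roughly a degree or two by my estimate. I saw no other item moved, though the last pictures didn't show the scoop.

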